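# Check a brake lever's travel and log it on the scale

## Task

Press the brake lever of the test rig towards the handlebar, slowly, until it firms up, hold it there with about 12 N (never more than 20 N) for about a second, and let it go back to rest. The lever pushes the drag pointer along the scale and the pointer stays at the travel reached: slide the cursor along its track until its mark lines up with the drag pointer, and let go of it. Do not touch the drag pointer yourself, and leave the things lying about where they are.

Things in the scene. Friction and masses are not known exactly. Their poses are not given: they have to be found in the camera images.
- rig: Fixed test rig. Origin: underside centre of its 200 x 360 x 12 mm base plate; +x is the way the lever is pressed, z up. A post at (40, 90) mm bears a handlebar stub along y (rubber grip 32 mm thick, axis x 40, height 120, y -38 to 145) and a master cylinder; top of its black reservoir 167 mm (highest point). Scale plate: top 92 mm high, x -60 to 85, y -155 to -55, white tick strip at y -110.
- lever: Brake lever: dark steel bar 10 mm thick, 113 to 127 mm high, hinged about z. Origin: on the hinge, at (-50, 90, 120) mm of the rig; the bar runs along its -y to a 16 mm ball 160 mm out. At rest its axes are the rig's. Pressed it turns to the rig's +x: 1 to 4 N of spring at lever_pad over a free travel of 13 to 49 mm (unseen, new each time), then about 4 N more per mm. Springs back if let go.
- lever_pad (a point): Where to press the lever: middle of the bar, 120 mm from the hinge, 120 mm above the table. The face to press (towards -x, the robot's side; free space before it) lies 5 mm from this point. Moves with the lever.
- drag_pointer: Drag pointer (robot must not touch it): steel slide on the scale plate with an upright tab, 4 x 40 mm, top 132 mm high, just ahead (+x) of the lever's ball, and a 3 mm needle along -y over the scale. Pushed along the rig's x by the lever; stays where left. Origin: plate top (92 mm high), centre line of tab and needle, y -70 mm of the rig; starts at x -39. Axes as the rig's.
- cursor: Cursor sliding along the rig's x on the scale plate (about 1.5 N, stays where put): slide 18 x 26 x 8 mm, black upright grip 12 (x) by 16 mm (y), top 145 mm high, 3 mm mark along +y to the scale. Origin: under the grip, plate top (92 mm high), centre line of grip and mark, y -137 mm of the rig. Range x -39 to 66 mm of the rig; starts near the +x end. Axes as the rig's.
- tail_lamp: black motorcycle tail lamp with red lens, about 80 x 220 x 35 mm, loose on the table; a bystander, to be left where it is. Origin: under its middle
- terminal_strip: white screw terminal strip, 20 x 100 x 20 mm, loose on the table; a bystander, to be left where it is. Origin: under its middle
- slotted_block: upright aluminium block with a slot, 50 x 40 x 120 mm, loose on the table; a bystander, to be left where it is. Origin: under its middle
- screwdriver: screwdriver lying on the table; a bystander, to be left where it is. Origin: under its middle
- hex_key: L-shaped hex key, 75 x 22 x 5 mm, loose on the rig's base plate under the lever; a bystander, to be left where it is. Origin: under its middle
- banjo_bolt: small brass bolt standing on its head, 18 mm wide and 26 mm tall, loose on the rig's base plate; a bystander, to be left where it is. Origin: under its middle
- caliper: brake caliper on a steel bracket, 100 x 120 x 90 mm, fixed to the table; a bystander. Origin: underside centre

How it is judged:
By the outcome, as a careful person would: the job done as asked, in the order asked, and still so for the second after the job is handed in, with the robot touching nothing.
It also fails if it takes over 59 s, if anything falls off the work surface, if the arm or the gripper's body presses on something with over 40 N, if the wrist force passes 120 N, or if a joint passes its speed limit or range.

## Robot

A 6-joint arm with a two-finger parallel gripper is mounted at the origin on the work surface. World frame = base frame: x ahead of the robot, y to its left, z up, the work surface at z = 0. Lengths are in mm, angles in rad, forces in N, time in s.
With the tool pointing down it reaches from about 300 to 875 mm from the base axis. Payload 4.2 kg.
Tool frame: the origin (TCP) lies midway between the tips of the shut fingers; the grasp point (between the pads) lies 19 mm behind it; z points along the fingers, y is the line along which they close (so a half turn about z gives the same grasp; the last joint's range is limited). The gripper opens to 85 mm and grips with 20 to 120 N. Pads are 22 mm wide; open, the fingers measure 114 mm over their backs; the gripper's body (76 mm by 85 mm) begins 54 mm behind the grasp point. The pads swing forward as they close: fully open they stand 13 mm farther back than shut.
Start: joints at [-1.303, 0.32, 1.565, -0, 1.257, -0.02], TCP at [163.212, -551.365, 231.338] pointing down, gripper open.
Joint ranges: [-3.11, 3.11], [-0.84, 2.01], [0.21, 2.61], [-1.34, 4.49], [0.05, 2.63], [-2.56, 2.56]. Speed limits (rad/s): [2.57, 2.57, 3.14, 3.14, 3.14, 3.14].

## Interface

Orientations are given as a rotation vector (axis times angle).
In Python, from station import read_state, vision, arm gives the robot as it stands.
- The arm moves only by the tool play_rows, never from a script. Its argument "increments" is a list of rows, each a list of 5 numbers: the shift along the tool's x, y, z in mm, then the turn about the tool's z in degrees, then the finger opening in mm, from 0 to 85.4. A call has 1 to 5 rows; each row is the pose to reach, as a shift and turn from the pose commanded when the call began, along the tool's axes at that moment; what a row does not reach only later rows make up. A row lasts 1/10 s, in which the tool goes at most 50 mm and 8.59 degrees, less where a joint would pass 70% of its speed; a pose out of reach is approached as far as the arm can. A call with a gripper value outside its range is refused whole. The fingers move at their own pace and stop on an object; "force" is the grip in N (left out, the last holds). Time passes only in rows, so rows that repeat a pose let the fingers close. It gives the time, the measured TCP pose, the force, the opening and the grip force at its end, in the units of the state.
- read_state(): the state, without advancing time (a new reading comes with each control period).
- vision.get_image(name): name is "scene" or "top"; returns a dict with "frame" (400x640x3 uint8, red, green, blue), "z_map" (400x640 float32, mm along the optical axis (not along the pixel's ray), 0 where there is no reading), "fx", "fy", "cx", "cy" (pixels), "position" and "orientation" of the camera in the world. Camera axes: x right, y down, z forward; pixel columns grow to the right and rows downward; lengths in mm; the calibration is good to about 2 mm. A picture is of the moment at which its call begins.
- arm.hand_in(): hands the job in; it is judged then, once.
The state is a dict: "time": time; "q": joint angles; "joint_velocities": joint speeds; "tau": joint torques, N m; "ee_pos": TCP position; "orientation": TCP orientation; "contact_force": force on the tool from outside, world axes, zero at the start; "ft_torque": the same for the moment, N m; "width": finger opening in mm; "finger_force": force on a finger pad.
Only numpy, scipy, OpenCV 4.12 (cv2) and the standard library are available. Lean on these libraries where they do the work, as an engineer would, in place of code of your own. Each camera call takes 0.05 s, during which the arm holds its last target. There are 200 camera calls.

## Working session

There is one attempt and no reset: what is moved stays moved. The work goes in short steps, Python scripts to look and compute and a tool call to move; the robot and the scene stay as the last step left them, time stands still between calls to the robot, and variables do not carry over. Pictures are saved under pics/ and viewed, at most 10 in all, crops included, and the job is handed in when it is done.

Besides the shell and the picture viewer there is one more tool, called by a JSON object that holds its "api" and its "payload", one argument or row to a line. play_rows: Moves the arm, as the interface text tells. Its arguments: {"type":"object","properties":{"increments":{"type":"array","items":{"type":"array","items":{"type":"number"}}},"force":{"type":"number"}},"required":["increments"]}

```bash
mkdir -p pics; cat > h.py <<'E'
import numpy as np, cv2
from scipy.spatial.transform import Rotation as R
from station import read_state, vision, arm
def cam(n):
    d=vision.get_image(n); 
    o=np.array(d["orientation"],float); M=o if o.shape==(3,3) else (R.from_rotvec(o) if o.size==3 else R.from_quat(o)).as_matrix()
    z=d["z_map"]; v,u=np.mgrid[:400,:640]
    P=np.stack([(u-d["cx"])/d["fx"]*z,(v-d["cy"])/d["fy"]*z,z],-1)@M.T+np.array(d["position"])
    P[z==0]=np.nan
    return d,M,P
def save(d,name,crop=None,s=1):
    f=d["frame"][...,::-1]
    if crop: f=f[crop[1]:crop[3],crop[0]:crop[2]]
    cv2.imwrite("pics/"+name,cv2.resize(f,None,fx=s,fy=s,interpolation=cv2.INTER_CUBIC))
E
python3 - <<'E'
from h import *
ims=[]
for n in("top","scene"):
    d,M,P=cam(n); print(n,d["position"],d["orientation"],d["fx"]); save(d,n+"0.png"); np.save(n+"P.npy",P)
print(read_state())
E
```

```text
top [ 225.30568518   33.43702748 1245.54004575] [-2.09451874  2.13503786 -0.21793687] 403.3584131820252
scene [1395.17721319  582.2538191  1109.82240809] [-1.2860137  -2.23133418  0.98870692] 418.62720005797854
{'time': 0.1, 'q': array([-1.30299528e+00,  3.20208141e-01,  1.56557152e+00, -1.46126146e-06,
        1.25742687e+00, -1.99856416e-02]), 'joint_velocities': array([ 0.00188821,  0.00014843, -0.00330033,  0.00117604,  0.0028467 ,
        0.00110627]), 'tau': array([ 1.31626919e-03, -4.16407907e+01, -2.34704053e+01,  1.34450434e-04,
        4.88553895e-03, -8.43056291e-07]), 'ee_pos': array([ 163.09334861, -550.9221723 ,  230.57211559]), 'orientation': array([-3.10754003e+00, -4.50266969e-01,  3.15317789e-04]), 'contact_force': array([-0.14038764, -0.04108409, -0.21861256]), 'ft_torque': array([ 0.01601838,  0.01361633, -0.03332632]), 'finger_force': 0.0, 'width': 85.48394441146709}
```

View pics/top0.png

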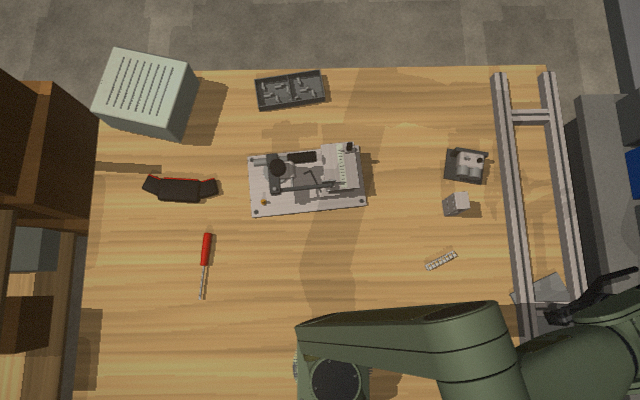

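View pics/scene0.png

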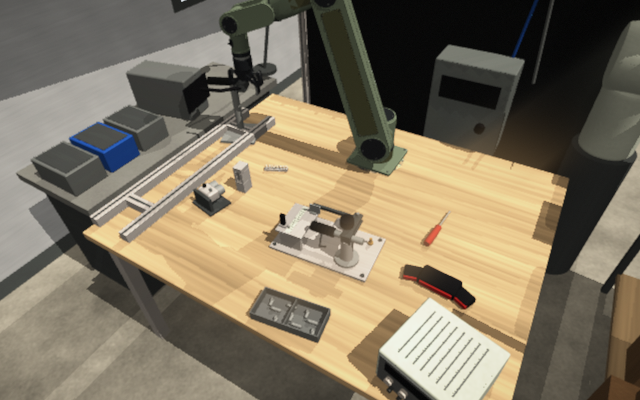

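The rig is at about (250–368, 143–217) in the top view. The lever side faces the robot, and the cursor is at about (349, 147). I'll fit the rig pose next.

```bash
python3 - <<'E'
from h import *
d,M,P=cam("top"); save(d,"crop1.png",(240,130,380,230),5)
Z=P[...,2]; sub=np.zeros_like(Z,bool); sub[135:225,240:375]=1
f=d["frame"].astype(int)
for lo,hi in((7,40),(7,175)):
    m=sub&(Z>lo)&(Z<hi); p=P[m][:,:2].astype(np.float32)
    print(lo,hi,len(p),cv2.minAreaRect(p),np.percentile(Z[m],[5,50,95]))
m=sub&(Z>85)&(Z<100); p=P[m]; print("scale",len(p),cv2.minAreaRect(p[:,:2].astype(np.float32)))
m=sub&(Z>138)&(Z<150); print(np.argwhere(m)[:60:6],P[m][:40:4])
# highest
print(np.nanmax(np.where(sub,Z,np.nan)))
E
```

```text
7 40 4037 ((558.7562255859375, 62.21101379394531), (284.793701171875, 428.5140380859375), 0.15620407462120056) [ 8.54959702 12.6834204  18.12656525]
7 175 7073 ((558.7562255859375, 62.21101379394531), (284.793701171875, 428.5140380859375), 0.15620407462120056) [  9.276452    15.91197147 138.87219594]
scale 1433 ((574.1234741210938, -36.922550201416016), (146.1715545654297, 100.21733093261719), 5.135222911834717)
[[142 350]
 [143 350]
 [144 350]
 [145 350]
 [146 351]
 [154 271]
 [154 315]
 [155 277]
 [155 307]
 [156 273]] [[626.6044287  -65.05105325 148.73749388]
 [624.52551227 -59.41154871 146.46148098]
 [624.59670723 -70.96351336 145.65712228]
 [621.47749575 -65.06361976 146.23597263]
 [618.93786524 -59.31114772 145.21182425]
 [618.87372092 -70.82919064 144.77364682]
 [616.58994696 -68.02735711 142.8626692 ]
 [599.28086003  47.3106913  138.25686368]
 [596.52580895 150.27138933 143.40528621]
 [596.1085468   35.86264849 138.07904412]]
173.76556412605282
```

View pics/crop1.png

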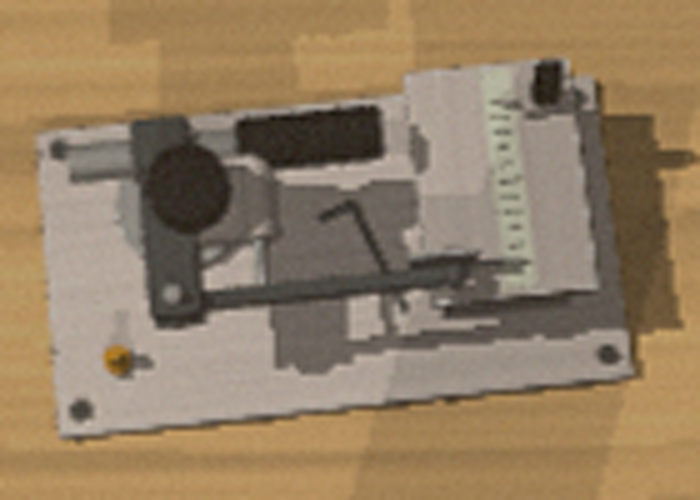

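The crop shows the rig clearly: the scale plate lies at about (405–600, 60–290), the cursor grip at (547, 82), the lever runs from (170, 295) to (465, 270), and the pointer tab is near (460, 262). I'll refine the rig pose and work out the tool axes.

```bash
cat >> h.py <<'E'
RC=None
def ray(d,M,u,v,z):
    r=M@np.array([(u-d["cx"])/d["fx"],(v-d["cy"])/d["fy"],1]); p=np.array(d["position"]); return p+r*(z-p[2])/r[2]
E
python3 - <<'E'
from h import *
d,M,P=cam("top")
c=np.array([[38,133],[60,438],[635,378],[594,78]])/5+[240,130]-.4
W=np.array([ray(d,M,u,v,12)[:2] for u,v in c]); L=np.array([[100,180],[-100,180],[-100,-180],[100,-180]],float)
def fit(L,W):
    l=L-L.mean(0);w=W-W.mean(0); a=np.arctan2((l[:,0]*w[:,1]-l[:,1]*w[:,0]).sum(),(l*w).sum()); Q=np.array([[np.cos(a),-np.sin(a)],[np.sin(a),np.cos(a)]]); o=W.mean(0)-Q@L.mean(0); return np.degrees(a),o,(W-o)@Q-L
print(fit(L,W))
for n in("top","scene"):
    d,M,P=cam(n)
    Z=P[...,2]; b=(abs(P[...,0]-570)<110)&(abs(P[...,1]+37)<75)
    m=b&(abs(Z-92)<5); r=cv2.minAreaRect(P[m][:,:2].astype(np.float32)); print(n,r,np.median(Z[m]))
    m=b&(Z>139)&(P[...,1]<-45); print("grip",P[m].mean(0),P[m].max(0),P[m].min(0),m.sum())
s=read_state(); T=R.from_rotvec(s["orientation"]).as_matrix(); print(T.round(3))
E
```

```text
(np.float64(4.9225513587326635), array([551.38479643,  65.8807821 ]), array([[-0.50355589, -0.66892636],
       [ 0.69224132, -0.50311251],
       [ 0.91733138,  0.16347876],
       [-1.1060168 ,  1.00856012]]))
top ((573.9861450195312, -37.01217269897461), (146.5782470703125, 100.13001251220703), 5.017243385314941) 92.60611483918899
grip [621.76450708 -64.56613289 144.18805738] [629.11631939 -56.72225984 147.59947191] [615.79996606 -71.46114874 139.33726253] 26
scene ((579.4261474609375, -32.04217529296875), (148.32069396972656, 106.60135650634766), 3.4599742889404297) 90.87412800996827
grip [628.66039249 -61.36541113 142.89996115] [633.7635038  -54.23042797 147.40160025] [623.46637719 -69.744458   139.37419043] 13
[[ 0.959  0.284 -0.   ]
 [ 0.284 -0.959  0.001]
 [ 0.    -0.001 -1.   ]]
```

{"api": "play_rows", "payload": {
  "increments": [
    [15,-16,0,0,0],
    [37,-40,0,0,0],
    [62,-66,0,0,0],
    [87,-92,0,0,0],
    [111,-118,0,0,0]
  ],
  "force": 60
}}

```text
time: 0.8
ee_pos: [236.6, -405.4, 231.3]
orientation: [3.109, 0.45, 0.0]
contact_force: [1.0, 0.2, 0.9]
width: 12.0
finger_force: 0.0
```

{"api": "play_rows", "payload": {
  "increments": [
    [22,-23,0,0,0],
    [44,-47,0,0,0],
    [66,-70,0,0,0],
    [88,-94,0,0,0],
    [111,-118,0,0,0]
  ]
}}

```text
time: 1.3
ee_pos: [309.4, -260.8, 231.4]
orientation: [3.109, 0.45, 0.001]
contact_force: [-0.3, -0.4, 0.2]
width: -0.2
finger_force: 0.0
```

{"api": "play_rows", "payload": {
  "increments": [
    [22,-23,0,0,0],
    [44,-47,0,0,0],
    [66,-70,0,0,0],
    [88,-94,0,0,0],
    [111,-118,0,0,0]
  ]
}}

```text
time: 1.8
ee_pos: [382.4, -116.2, 231.5]
orientation: [3.109, 0.45, 0.001]
contact_force: [0.2, -0.5, 0.3]
width: -0.0
finger_force: 0.0
```

{"api": "play_rows", "payload": {
  "increments": [
    [25,-26,0,0,0],
    [50,-53,0,0,0],
    [75,-80,0,0,0],
    [98,-104,0,0,0],
    [111,-118,0,0,0]
  ]
}}

```text
time: 2.3
ee_pos: [455.9, 29.4, 231.3]
orientation: [-3.108, -0.454, -0.001]
contact_force: [-0.4, 0.5, 0.4]
width: -0.4
finger_force: 0.0
```

{"api": "play_rows", "payload": {
  "increments": [
    [0,0,0,6,0],
    [0,0,0,11.5,0],
    [0,0,0,11.5,0]
  ]
}}

```text
time: 2.6
ee_pos: [454.9, 27.5, 231.2]
orientation: [3.138, 0.138, -0.0]
contact_force: [-0.1, 0.7, 1.1]
width: -0.4
finger_force: 0.0
```

{"api": "play_rows", "payload": {
  "increments": [
    [0,0,15,0,0],
    [0,0,40,0,0],
    [0,0,70,0,0],
    [0,0,95,0,0],
    [0,0,110,0,0]
  ]
}}

```text
time: 3.1
ee_pos: [453.8, 27.0, 119.6]
orientation: [3.138, 0.14, -0.004]
contact_force: [-0.0, 0.3, 0.7]
width: 0.3
finger_force: 0.0
```

{"api": "play_rows", "payload": {
  "increments": [
    [0,0,8,0,0],
    [5,0,11,0,0],
    [12,0,11,0,0],
    [20,0,11,0,0],
    [24,0,11,0,0]
  ]
}}

```text
time: 3.6
ee_pos: [480.8, 29.4, 111.2]
orientation: [3.138, 0.137, 0.004]
contact_force: [0.6, -0.2, 0.5]
width: -0.0
finger_force: 0.0
```

```bash
python3 - <<'E'
from h import *
d,M,P=cam("scene"); save(d,"s1.png",(250,180,400,290),5)
print(read_state()["ee_pos"],read_state()["contact_force"])
E
```

```text
[481.07540104  29.45378852 111.04280555] [ 1.3851532   0.11462617 -0.05201478]
```

View pics/s1.png

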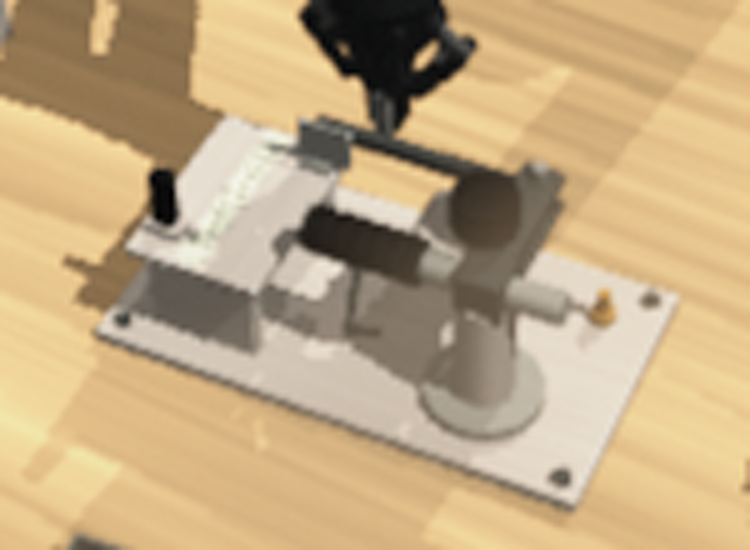

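The shut fingers (at about (387, 120)) are right behind the bar at the pad, about 8 mm short of contact, and the tab and cursor are clear. I'll start pressing.

{"api": "play_rows", "payload": {
  "increments": [
    [1,0,0,0,0],
    [2,0,0,0,0],
    [3,0,0,0,0],
    [4,0,0,0,0],
    [5,0,0,0,0]
  ]
}}

```text
time: 4.15
ee_pos: [483.8, 29.7, 110.3]
orientation: [3.139, 0.137, 0.0]
contact_force: [-0.0, 0.8, 0.5]
width: 0.4
finger_force: 0.0
```

{"api": "play_rows", "payload": {
  "increments": [
    [1,0,0,0,0],
    [2,0,0,0,0],
    [3,0,0,0,0],
    [4,0,0,0,0],
    [5,0,0,0,0]
  ]
}}

```text
time: 4.65
ee_pos: [488.9, 30.2, 110.3]
orientation: [3.139, 0.137, -0.0]
contact_force: [0.3, -0.1, 0.1]
width: -0.1
finger_force: 0.0
```

{"api": "play_rows", "payload": {
  "increments": [
    [1,0,0,0,0],
    [2,0,0,0,0],
    [3,0,0,0,0],
    [4,0,0,0,0],
    [5,0,0,0,0]
  ]
}}

```text
time: 5.15
ee_pos: [493.3, 30.5, 110.2]
orientation: [3.138, 0.137, -0.002]
contact_force: [-2.8, -0.4, 1.4]
width: -0.1
finger_force: 1.1
```

{"api": "play_rows", "payload": {
  "increments": [
    [0.6,0,0,0,0],
    [1.2,0,0,0,0],
    [1.8,0,0,0,0],
    [2.4,0,0,0,0],
    [3,0,0,0,0]
  ]
}}

```text
time: 5.65
ee_pos: [496.8, 30.8, 110.2]
orientation: [3.138, 0.137, -0.0]
contact_force: [-2.3, -1.0, 0.7]
width: -0.1
finger_force: 1.2
```

{"api": "play_rows", "payload": {
  "increments": [
    [0.6,0,0,0,0],
    [1.2,0,0,0,0],
    [1.8,0,0,0,0],
    [2.4,0,0,0,0],
    [3,0,0,0,0]
  ]
}}

```text
time: 6.15
ee_pos: [499.8, 31.2, 110.3]
orientation: [3.139, 0.137, -0.0]
contact_force: [-2.2, -1.7, 0.7]
width: 0.2
finger_force: 1.2
```

{"api": "play_rows", "payload": {
  "increments": [
    [0.6,0,0,-0.5,0],
    [1.2,0,0,-1,0],
    [1.8,-0.1,0,-1.5,0],
    [2.4,-0.2,0,-2,0],
    [3,-0.3,0,-2.5,0]
  ]
}}

```text
time: 6.65
ee_pos: [502.8, 31.5, 110.2]
orientation: [3.134, 0.206, -0.0]
contact_force: [-1.6, -2.4, -0.2]
width: 0.0
finger_force: 1.3
```

{"api": "play_rows", "payload": {
  "increments": [
    [0.6,0,0,-0.5,0],
    [1.2,0,0,-1,0],
    [1.8,-0.1,0,-1.5,0],
    [2.4,-0.2,0,-2,0],
    [3,-0.3,0,-2.5,0]
  ]
}}

```text
time: 7.15
ee_pos: [505.7, 32.4, 110.2]
orientation: [3.129, 0.275, -0.0]
contact_force: [-1.7, -1.9, -0.9]
width: -0.2
finger_force: 1.4
```

{"api": "play_rows", "payload": {
  "increments": [
    [0.6,0,0,-0.4,0],
    [1.2,0,0,-0.8,0],
    [1.8,0,0,-1.2,0],
    [2.4,0,0,-1.6,0],
    [3,0,0,-2,0]
  ]
}}

```text
time: 7.65
ee_pos: [508.7, 32.9, 110.3]
orientation: [3.124, 0.329, -0.0]
contact_force: [-1.8, -2.2, -0.5]
width: 0.2
finger_force: 1.4
```

{"api": "play_rows", "payload": {
  "increments": [
    [0.6,0,0,-0.4,0],
    [1.2,0,0,-0.8,0],
    [1.8,0,0,-1.2,0],
    [2.4,0,0,-1.6,0],
    [3,0,0,-2,0]
  ]
}}

```text
time: 8.15
ee_pos: [511.6, 33.5, 110.3]
orientation: [3.118, 0.383, -0.0]
contact_force: [-2.5, -2.9, -1.3]
width: -0.0
finger_force: 1.5
```

{"api": "play_rows", "payload": {
  "increments": [
    [0.6,0,0,-0.3,0],
    [1.2,0,0,-0.6,0],
    [1.8,0,0,-0.9,0],
    [2.4,0,0,-1.2,0],
    [3,0,0,-1.5,0]
  ]
}}

```text
time: 8.65
ee_pos: [514.2, 34.0, 110.3]
orientation: [3.112, 0.424, -0.002]
contact_force: [-3.5, -5.2, 0.7]
width: 0.1
finger_force: 2.4
```

Firming may be starting, and there is some sideways friction. I'll relieve that and continue gently.

{"api": "play_rows", "payload": {
  "increments": [
    [0.3,0.2,0,-0.4,0],
    [0.6,0.4,0,-0.8,0],
    [0.9,0.6,0,-1.2,0],
    [0.9,0.6,0,-1.2,0],
    [0.9,0.6,0,-1.2,0]
  ]
}}

```text
time: 9.15
ee_pos: [514.7, 33.9, 110.3]
orientation: [-3.108, -0.456, 0.003]
contact_force: [-4.0, -3.1, 0.9]
width: 0.1
finger_force: 2.6
```

{"api": "play_rows", "payload": {
  "increments": [
    [0.3,0.2,0,0,0],
    [0.6,0.3,0,0,0],
    [0.9,0.4,0,-0.2,0],
    [1.2,0.4,0,-0.4,0],
    [1.2,0.4,0,-0.4,0]
  ]
}}

```text
time: 9.65
ee_pos: [515.2, 34.0, 110.2]
orientation: [-3.106, -0.467, 0.005]
contact_force: [-6.2, -3.7, 3.2]
width: -0.2
finger_force: 3.3
```

{"api": "play_rows", "payload": {
  "increments": [
    [0.4,0.1,0,0,0],
    [0.8,0.2,0,0,0],
    [1.2,0.3,0,-0.3,0],
    [1.4,0.3,0,-0.3,0],
    [1.4,0.3,0,-0.3,0]
  ]
}}

```text
time: 10.15
ee_pos: [515.9, 34.0, 110.2]
orientation: [-3.105, -0.475, 0.008]
contact_force: [-7.8, -3.6, 3.4]
width: 0.0
finger_force: 4.2
```

{"api": "play_rows", "payload": {
  "increments": [
    [0.5,0,0,0,0],
    [1,0.1,0,0,0],
    [1.5,0.2,0,0,0],
    [2,0.3,0,0,0],
    [2,0.3,0,0,0]
  ]
}}

```text
time: 10.65
ee_pos: [516.8, 34.3, 110.1]
orientation: [-3.104, -0.475, 0.012]
contact_force: [-10.1, -3.8, 5.7]
width: -0.1
finger_force: 5.4
```

{"api": "play_rows", "payload": {
  "increments": [
    [0.4,0,0,0,0],
    [0.8,0,0,0,0],
    [0.8,0,0,0,0],
    [0.8,0,0,0,0],
    [0.8,0,0,0,0]
  ]
}}

```text
time: 11.15
ee_pos: [517.1, 34.4, 110.1]
orientation: [-3.105, -0.475, 0.013]
contact_force: [-10.3, -4.0, 6.3]
width: 0.4
finger_force: 5.9
```

{"api": "play_rows", "payload": {
  "increments": [
    [0.3,0,0,0,0],
    [0.6,0,0,0,0],
    [0.6,0,0,0,0],
    [0.6,0,0,0,0],
    [0.6,0,0,0,0]
  ]
}}

```text
time: 11.65
ee_pos: [517.4, 34.4, 110.1]
orientation: [-3.105, -0.475, 0.015]
contact_force: [-11.5, -5.3, 7.1]
width: 0.0
finger_force: 6.4
```

{"api": "play_rows", "payload": {
  "increments": [
    [0,0,0,0,0],
    [0,0,0,0,0],
    [0,0,0,0,0],
    [0,0,0,0,0],
    [0,0,0,0,0]
  ]
}}

```text
time: 12.15
ee_pos: [517.4, 34.4, 110.1]
orientation: [-3.105, -0.475, 0.014]
contact_force: [-11.9, -3.7, 6.6]
width: -0.2
finger_force: 6.4
```

{"api": "play_rows", "payload": {
  "increments": [
    [0,0,0,0,0],
    [0,0,0,0,0]
  ]
}}

```text
time: 12.35
ee_pos: [517.4, 34.5, 110.1]
orientation: [-3.105, -0.475, 0.014]
contact_force: [-12.0, -4.1, 7.3]
width: 0.3
finger_force: 6.4
```

{"api": "play_rows", "payload": {
  "increments": [
    [-1,0,0,0,0],
    [-2,0,0,0,0],
    [-4,0,0,0,0],
    [-6,0,0,0,0],
    [-8,0,0,0,0]
  ]
}}

```text
time: 12.85
ee_pos: [513.7, 33.2, 110.3]
orientation: [-3.104, -0.474, -0.0]
contact_force: [-2.1, 0.6, -0.2]
width: -0.2
finger_force: 1.0
```

{"api": "play_rows", "payload": {
  "increments": [
    [-2,0,0,1,0],
    [-4,0,0,2,0],
    [-6,0,0,3,0],
    [-8,0,0,4,0],
    [-10,0,0,5,0]
  ]
}}

```text
time: 13.35
ee_pos: [504.5, 29.3, 110.4]
orientation: [3.123, 0.337, 0.001]
contact_force: [-1.8, 1.1, -0.6]
width: 0.2
finger_force: 0.7
```

{"api": "play_rows", "payload": {
  "increments": [
    [-2,0,0,1,0],
    [-4,0,0,2,0],
    [-6,0,0,3,0],
    [-8,0,0,4,0],
    [-10,0,0,5,0]
  ]
}}

```text
time: 13.85
ee_pos: [494.6, 27.2, 110.3]
orientation: [3.135, 0.2, 0.0]
contact_force: [-0.5, 0.3, 0.4]
width: -0.4
finger_force: 0.6
```

{"api": "play_rows", "payload": {
  "increments": [
    [-4,0,0,1,0],
    [-8,0,0,1,0],
    [-14,0,0,1,0],
    [-20,0,0,1,0],
    [-25,0,0,1,0]
  ]
}}

```text
time: 14.35
ee_pos: [469.3, 23.9, 110.4]
orientation: [3.137, 0.175, 0.0]
contact_force: [-0.9, -0.8, 0.4]
width: 0.2
finger_force: 0.0
```

{"api": "play_rows", "payload": {
  "increments": [
    [0,0,-20,0,0],
    [0,0,-60,0,0],
    [0,0,-100,0,0],
    [0,0,-120,0,40],
    [0,0,-120,0,40]
  ]
}}

```text
time: 14.85
ee_pos: [471.5, 24.0, 233.5]
orientation: [3.136, 0.175, 0.012]
contact_force: [0.1, -0.1, 0.3]
width: 28.5
finger_force: 0.0
```

```bash
python3 - <<'E'
from h import *
d,M,P=cam("top"); save(d,"t2.png",(300,130,380,190),10)
s=read_state(); T=R.from_rotvec(s["orientation"]).as_matrix(); print(s["ee_pos"],s["width"],s["contact_force"],np.degrees(np.arctan2(T[1,0],T[0,0])))
d,M,P=cam("scene"); save(d,"s2.png",(260,190,340,250),10)
E
```

```text
[470.216345    23.97057516 231.36450487] 35.74559972156207 [ 0.45932235  0.51506399 -0.67817593] 6.386531518914878
```

View pics/t2.png

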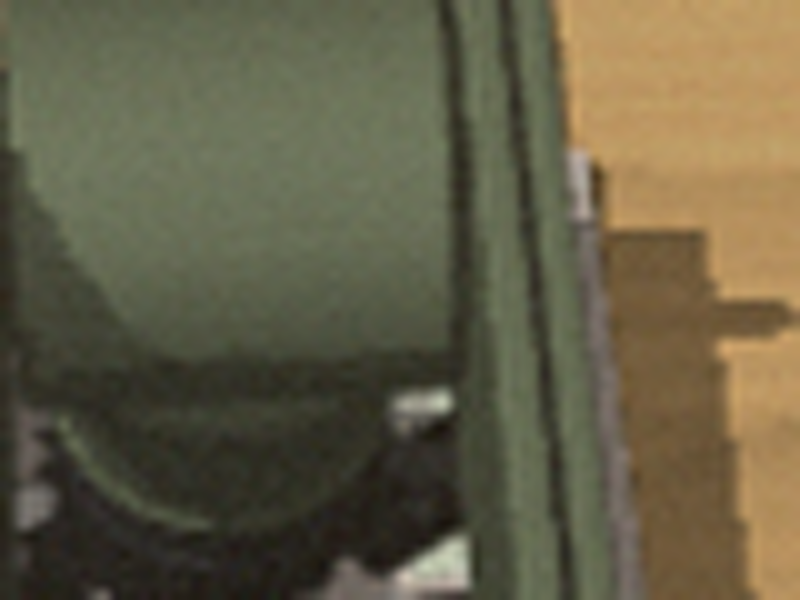

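The arm blocks the top view of the scale. I'll move aside to the right before looking again.

{"api": "play_rows", "payload": {
  "increments": [
    [3,20,0,0,40],
    [9,60,0,0,40],
    [15,105,0,0,40],
    [22,150,0,0,40],
    [28,195,0,0,40]
  ]
}}

```text
time: 15.45
ee_pos: [518.6, -168.0, 228.1]
orientation: [-3.135, -0.175, 0.005]
contact_force: [0.4, -0.2, 0.4]
width: 39.8
finger_force: 0.0
```

{"api": "play_rows", "payload": {
  "increments": [
    [6,40,0,0,40],
    [6,60,0,0,40],
    [6,60,0,0,40]
  ]
}}

```text
time: 15.75
ee_pos: [531.2, -227.9, 227.5]
orientation: [-3.136, -0.17, 0.006]
contact_force: [0.5, 0.6, -0.9]
width: 40.1
finger_force: 0.0
```

```bash
python3 - <<'E'
from h import *
d,M,P=cam("top"); save(d,"t3.png",(300,135,380,195),10)
np.savez("t3.npz",P=P,f=d["frame"])
s=read_state(); T=R.from_rotvec(s["orientation"]).as_matrix(); print(s["ee_pos"],s["q"],np.degrees(np.arctan2(T[1,0],T[0,0])))
E
```

```text
[ 531.00636144 -226.08988996  227.89818711] [-4.22608716e-01  3.27363004e-01  1.56183969e+00  2.92428215e-04
  1.25686409e+00  1.03877360e+00] 6.264018481041919
```

View pics/t3.png

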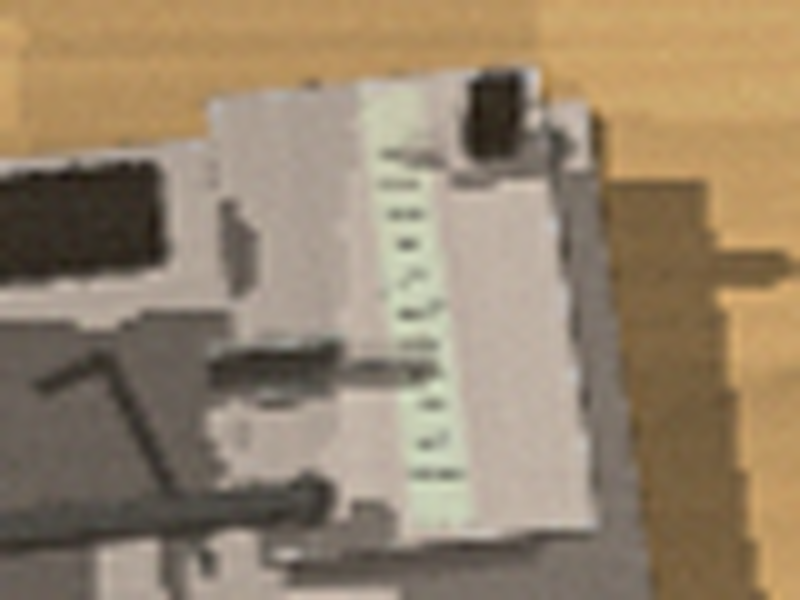

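The lever is back at rest (ball at (305, 500)). The pointer tab is at (275, 365) with its needle out to (430, 368), and the cursor grip is at (497, 113) with its mark at about (415, 157). I'll rectify the scale from both cameras for sub-pixel positions.

```bash
cat >> h.py <<'E'
A=np.radians(5.0); Q=np.array([[np.cos(A),-np.sin(A)],[np.sin(A),np.cos(A)]]); O=np.array([551.8,66.2])
def rect(d,M,z=96,res=2):
    # image: rows = rig x from 90 down to -65, cols = rig y from -50 to -160
    X=np.arange(90,-65,-1/res);Y=np.arange(-50,-160,-1/res)
    XX,YY=np.meshgrid(X,Y,indexing="ij"); W=np.stack([XX,YY],-1)@Q.T+O
    W=np.concatenate([W,np.full(XX.shape+(1,),z)],-1)-np.array(d["position"]); c=W@M
    u=(c[...,0]/c[...,2]*d["fx"]+d["cx"]).astype(np.float32); v=(c[...,1]/c[...,2]*d["fy"]+d["cy"]).astype(np.float32)
    return cv2.remap(d["frame"],u,v,cv2.INTER_CUBIC),X,Y
def avg(n,k=6):
    for i in range(k):
        d=vision.get_image(n); f=d["frame"].astype(float) if i==0 else f+d["frame"]
    d["frame"]=(f/k).astype(np.uint8); o=np.array(d["orientation"]); return d,R.from_rotvec(o).as_matrix()
E
python3 - <<'E'
from h import *
o=[]
for n in("top","scene"):
    d,M=avg(n,4); im,X,Y=rect(d,M); o.append(im)
    g=im.astype(float).mean(2)
    for y0,y1 in((-92,-98),(-100,-104),(-104,-110),(-116,-120),(-124,-127)):
        p=g[:,(Y<y0)&(Y>y1)].mean(1); print(n,y0,y1," ".join(f"{x:.0f}:{v:.0f}" for x,v in zip(X[::3],p[::3]) if -12<x<15 or 30<x<75))
im=np.hstack(o)[...,::-1]; cv2.imwrite("pics/r1.png",cv2.resize(im,None,fx=1.8,fy=1.8))
E
```

```text
top -92 -98 74:168 72:168 70:166 69:163 68:161 66:163 64:166 63:168 62:170 60:171 58:172 57:172 56:172 54:174 52:175 51:175 50:175 48:175 46:175 45:175 44:175 42:175 40:175 39:175 38:175 36:175 34:175 33:175 32:175 14:176 12:175 10:175 9:175 8:176 6:175 4:169 3:162 2:158 0:158 -2:134 -3:100 -4:84 -6:94 -8:106 -9:110 -10:132
top -100 -104 74:191 72:191 70:191 69:190 68:190 66:191 64:190 63:186 62:180 60:182 58:191 57:196 56:193 54:184 52:172 51:169 50:181 48:193 46:194 45:190 44:184 42:179 40:184 39:192 38:194 36:192 34:192 33:191 32:190 14:192 12:181 10:175 9:186 8:198 6:198 4:188 3:171 2:155 0:157 -2:158 -3:135 -4:111 -6:104 -8:110 -9:116 -10:130
top -104 -110 74:191 72:192 70:192 69:193 68:193 66:191 64:188 63:169 62:140 60:136 58:165 57:190 56:194 54:185 52:164 51:151 50:169 48:194 46:201 45:191 44:165 42:140 40:153 39:188 38:203 36:196 34:174 33:144 32:143 14:187 12:151 10:128 9:155 8:195 6:203 4:187 3:163 2:140 0:141 -2:157 -3:144 -4:118 -6:95 -8:87 -9:102 -10:131
top -116 -120 74:182 72:181 70:180 69:177 68:171 66:164 64:165 63:168 62:151 60:127 58:113 57:112 56:132 54:167 52:1
[... 1501 characters left out ...]
 -4:190 -6:207 -8:218 -9:225 -10:229
scene -116 -120 74:185 72:176 70:174 69:173 68:167 66:156 64:146 63:141 62:145 60:156 58:172 57:189 56:200 54:209 52:216 51:219 50:220 48:221 46:220 45:220 44:220 42:219 40:219 39:220 38:220 36:220 34:219 33:220 32:220 14:215 12:217 10:220 9:222 8:221 6:221 4:221 3:221 2:221 0:221 -2:221 -3:221 -4:221 -6:220 -8:219 -9:220 -10:220
scene -124 -127 74:141 72:131 70:139 69:160 68:178 66:186 64:190 63:190 62:189 60:191 58:193 57:194 56:198 54:204 52:209 51:213 50:218 48:221 46:224 45:225 44:224 42:223 40:222 39:222 38:221 36:221 34:221 33:222 32:222 14:221 12:221 10:221 9:221 8:222 6:222 4:222 3:222 2:221 0:221 -2:222 -3:222 -4:222 -6:222 -8:222 -9:222 -10:222
```

View pics/r1.png

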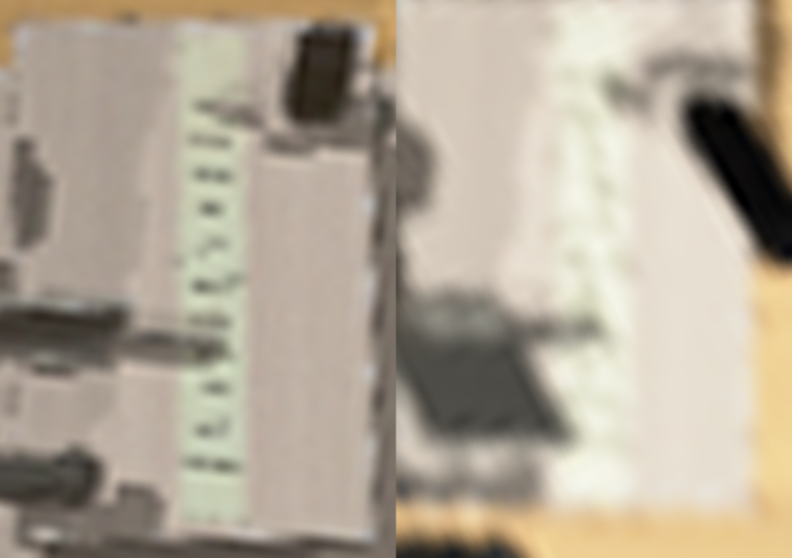

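The two views agree: the needle is 64.5 mm towards -x of the cursor mark (about 58.5 → -6). I'll go above the cursor grip.

{"api": "play_rows", "payload": {
  "increments": [
    [18,-25,0,-8,40],
    [42,-58,0,-16,40],
    [66,-92,0,-24,40],
    [90,-125,0,-32,40],
    [108,-150,0,-40,40]
  ]
}}

```text
time: 16.7
ee_pos: [623.5, -61.9, 230.5]
orientation: [2.883, 1.248, 0.001]
contact_force: [0.4, -1.2, -0.1]
width: 39.9
finger_force: 0.0
```

{"api": "play_rows", "payload": {
  "increments": [
    [0,0,0,-8,40],
    [0,0,0,-16,40],
    [0,0,0,-24,40],
    [0,0,0,-32,40],
    [0,0,0,-40,40]
  ]
}}

```text
time: 17.2
ee_pos: [622.5, -64.0, 230.5]
orientation: [2.283, 2.158, 0.0]
contact_force: [-1.0, 0.2, 0.4]
width: 39.6
finger_force: 0.0
```

{"api": "play_rows", "payload": {
  "increments": [
    [0,0,0,-5,40],
    [0,0,0,-8.7,40],
    [0,0,0,-8.7,40]
  ]
}}

```text
time: 17.5
ee_pos: [622.5, -64.1, 230.5]
orientation: [2.12, 2.318, 0.0]
contact_force: [-1.0, 0.1, -0.1]
width: 39.8
finger_force: 0.0
```

```bash
python3 - <<'E'
from h import *
d,M,P=cam("scene"); save(d,"s3.png",(230,150,350,240),6)
s=read_state(); T=R.from_rotvec(s["orientation"]).as_matrix(); p=s["ee_pos"]; print(p,(p[:2]-O)@Q,s["q"],np.degrees(np.arctan2(T[1,0],T[0,0])))
E
```

```text
[622.53437514 -64.16266132 230.45525584] [  59.10335491 -136.03149904] [-1.21054617e-01  4.00678432e-01  1.44254352e+00 -5.34080743e-05
  1.29818752e+00 -2.09048755e-01] 95.04251595900821
```

View pics/s3.png

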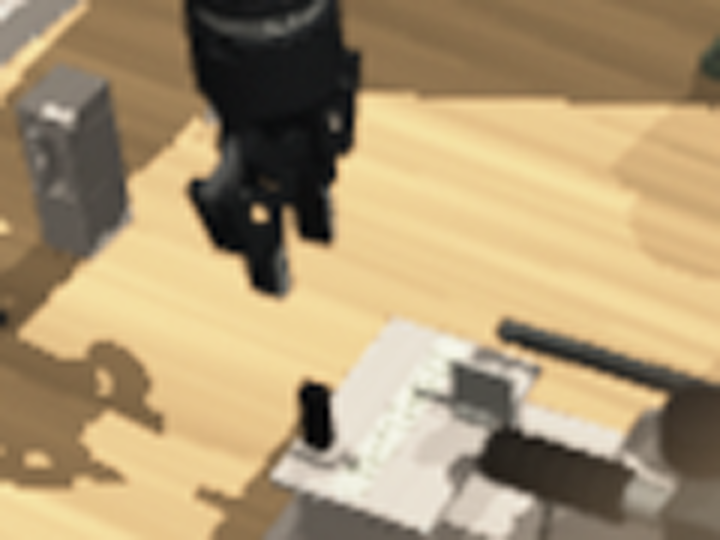

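The fingers are above the cursor grip (grip at (317, 415)) and open along rig x. Descending to grasp.

{"api": "play_rows", "payload": {
  "increments": [
    [-1,-0.5,15,0,40],
    [-1,-0.5,40,0,40],
    [-1,-0.5,65,0,40],
    [-1,-0.5,75,0,40],
    [-1,-0.5,80,0,40]
  ]
}}

```text
time: 18.05
ee_pos: [621.9, -65.4, 149.4]
orientation: [-2.12, -2.316, 0.001]
contact_force: [0.5, 0.2, -0.1]
width: 40.0
finger_force: 0.0
```

{"api": "play_rows", "payload": {
  "increments": [
    [0,0,8,0,40],
    [0,0,18,0,40],
    [0,0,28,0,40],
    [0,0,36,0,40],
    [0,0,36,0,40]
  ]
}}

```text
time: 18.55
ee_pos: [621.3, -65.5, 112.8]
orientation: [-2.119, -2.316, 0.003]
contact_force: [-1.0, 0.3, 0.7]
width: 40.1
finger_force: 0.0
```

{"api": "play_rows", "payload": {
  "increments": [
    [0,0,0,0,30],
    [0,0,0,0,24],
    [0,0,0,0,19],
    [0,0,0,0,16],
    [0,0,0,0,14]
  ],
  "force": 20
}}

```text
time: 19.05
ee_pos: [622.8, -65.6, 114.8]
orientation: [2.12, 2.317, 0.002]
contact_force: [0.2, 0.1, 0.7]
width: 13.7
finger_force: 0.5
```

{"api": "play_rows", "payload": {
  "increments": [
    [0,0,0,0,12],
    [0,0,0,0,11],
    [0,0,0,0,8],
    [0,0,0,0,8],
    [0,0,0,0,8]
  ]
}}

```text
time: 19.55
ee_pos: [622.6, -65.6, 114.7]
orientation: [2.12, 2.317, 0.001]
contact_force: [1.2, 0.2, 3.7]
width: 11.8
finger_force: 20.1
```

Gripped at 11.8 mm. Now sliding the cursor 60 mm towards -x.

{"api": "play_rows", "payload": {
  "increments": [
    [0,-1,0,0,8],
    [0,-4,0,0,8],
    [0,-8,0,0,8],
    [0,-12,0,0,8],
    [0,-16,0,0,8]
  ]
}}

```text
time: 20.05
ee_pos: [606.1, -67.1, 114.7]
orientation: [2.12, 2.317, 0.001]
contact_force: [2.6, 0.6, 4.6]
width: 11.9
finger_force: 20.3
```

{"api": "play_rows", "payload": {
  "increments": [
    [0,-4,0,0,8],
    [0,-8,0,0,8],
    [0,-12,0,0,8],
    [0,-16,0,0,8],
    [0,-20,0,0,8]
  ]
}}

```text
time: 20.55
ee_pos: [586.2, -68.9, 114.7]
orientation: [2.12, 2.317, 0.001]
contact_force: [2.4, -0.4, 4.8]
width: 11.8
finger_force: 20.3
```

{"api": "play_rows", "payload": {
  "increments": [
    [0,-4,0,0,8],
    [0,-8,0,0,8],
    [0,-12,0,0,8],
    [0,-16,0,0,8],
    [0,-20,0,0,8]
  ]
}}

```text
time: 21.05
ee_pos: [566.3, -70.6, 114.8]
orientation: [2.12, 2.317, 0.001]
contact_force: [1.5, 1.1, 3.9]
width: 12.0
finger_force: 20.3
```

{"api": "play_rows", "payload": {
  "increments": [
    [0,-2,0,0,8],
    [0,-4,0,0,8],
    [0,-4,0,0,8],
    [0,-4,0,0,8]
  ]
}}

```text
time: 21.45
ee_pos: [562.0, -71.1, 114.7]
orientation: [2.121, 2.318, -0.001]
contact_force: [0.3, 0.5, 6.0]
width: 11.6
finger_force: 20.4
```

```bash
python3 - <<'E'
from h import *
d,M=avg("scene",4); im,X,Y=rect(d,M)
s=read_state(); print((s["ee_pos"][:2]-O)@Q,s["contact_force"],s["width"])
g=im.astype(float).mean(2)
for y in range(-92,-126,-2):
    p=g[:,(Y<y)&(Y>y-3)].mean(1); w=(X>-15)&(X<12); print(y,"%.1f"%X[w][np.argmin(p[w])],"%.0f"%p[w].min())
save(d,"x.png",(265,190,335,240),6)
cv2.imwrite("pics/r2.png",np.hstack([cv2.resize(im[80:280][...,::-1],None,fx=2,fy=2),cv2.resize(cv2.imread("pics/x.png"),(300,400))]))
E
```

```text
[  -1.84787212 -137.60768204] [0.86629555 0.46815236 6.26630945] 11.722345869946759
-92 -2.0 128
-94 -2.0 142
-96 -1.5 149
-98 -1.5 143
-100 -1.5 135
-102 -1.0 138
-104 -1.0 152
-106 -1.0 169
-108 -1.0 179
-110 0.5 180
-112 1.0 170
-114 2.0 157
-116 1.5 143
-118 2.0 140
-120 8.5 129
-122 9.0 114
-124 9.5 111
```

View pics/r2.png

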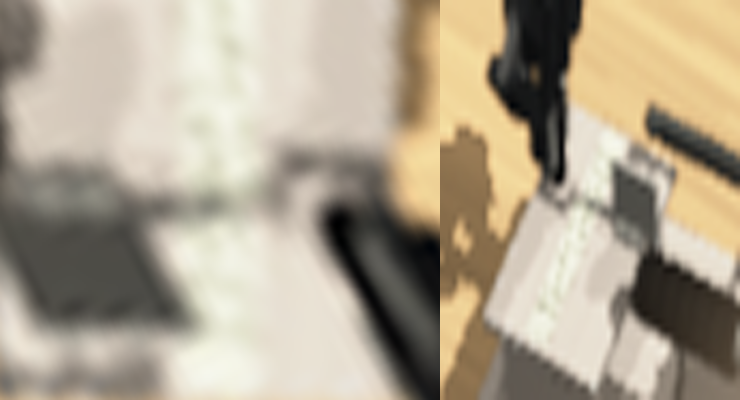

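The needle line (rectified: -2 → -1) and the mark (about +1.8) are nearly collinear. Allowing for the slope, about 2.5 mm remains.

{"api": "play_rows", "payload": {
  "increments": [
    [0,-1,0,0,8],
    [0,-2,0,0,8],
    [0,-2.5,0,0,8],
    [0,-2.5,0,0,8]
  ]
}}

```text
time: 22.05
ee_pos: [559.8, -71.3, 114.8]
orientation: [2.12, 2.317, 0.0]
contact_force: [2.2, 0.1, 6.9]
width: 11.6
finger_force: 20.3
```

```bash
python3 - <<'E'
from h import *
s=read_state(); print((s["ee_pos"][:2]-O)@Q)
d,M=avg("scene",10); im,X,Y=rect(d,M)
g=im.astype(float).mean(2); w=(X>-14)&(X<12)
# tick-free reference: plate -x edge line & needle centroid
for y in range(-90,-122,-2):
    p=g[:,(Y<y)&(Y>y-3)].mean(1)
    q=p[w]; k=np.argmin(q); kk=slice(max(k-7,0),k+8); b=np.clip(q[kk].max()-q[kk],0,None)**2
    e=(X<-40)&(X>-62); ed=X[e][np.argmin(np.gradient(p)[e]*-1)] if 0 else X[e][np.argmax(abs(np.gradient(p)[e]))]
    print(y-1.5,"%.2f"%((X[w][kk]*b).sum()/b.sum()),"%.0f"%q.min(),"edge",ed)
E
```

```text
[  -4.01564074 -137.62863186]
-91.5 -1.75 114 edge -43.0
-93.5 -1.73 129 edge -47.0
-95.5 -1.87 142 edge -48.5
-97.5 -1.81 149 edge -48.0
-99.5 -1.44 144 edge -49.0
-101.5 -1.18 135 edge -51.0
-103.5 -0.88 135 edge -50.5
-105.5 -0.81 145 edge -50.0
-107.5 -1.07 157 edge -50.0
-109.5 -1.50 164 edge -49.5
-111.5 -1.63 169 edge -50.5
-113.5 -1.56 172 edge -50.5
-115.5 -1.57 168 edge -51.0
-117.5 -1.39 159 edge -51.0
-119.5 5.46 152 edge -51.5
-121.5 6.62 135 edge -51.5
```

Aligned within the measurement. Releasing gently, backing up and checking from the top camera.

{"api": "play_rows", "payload": {
  "increments": [
    [0,0,0,0,14],
    [0,0,0,0,18],
    [0,0,0,0,26],
    [0,0,0,0,36],
    [0,0,0,0,40]
  ]
}}

```text
time: 23.05
ee_pos: [559.7, -71.1, 114.0]
orientation: [-2.12, -2.317, 0.001]
contact_force: [0.2, -0.2, 1.0]
width: 39.9
finger_force: 0.0
```

{"api": "play_rows", "payload": {
  "increments": [
    [0,0,-8,0,40],
    [0,0,-25,0,40],
    [0,0,-55,0,40],
    [0,0,-90,0,40],
    [0,0,-120,0,40]
  ]
}}

```text
time: 23.55
ee_pos: [560.1, -71.1, 236.6]
orientation: [2.12, 2.317, 0.001]
contact_force: [-0.1, -0.9, -0.4]
width: 39.7
finger_force: 0.0
```

{"api": "play_rows", "payload": {
  "increments": [
    [-30,0,0,0,40],
    [-70,0,0,0,40],
    [-110,0,0,0,40],
    [-145,0,0,0,40],
    [-160,0,0,0,40]
  ]
}}

```text
time: 24.05
ee_pos: [574.1, -233.3, 234.7]
orientation: [2.123, 2.314, -0.001]
contact_force: [-0.2, 0.5, -0.5]
width: 40.0
finger_force: 0.0
```

```bash
python3 - <<'E'
from h import *
o=[]
for n in("top","scene"):
    d,M=avg(n,10); im,X,Y=rect(d,M); g=im.astype(float).mean(2); w=(X>-16)&(X<8)
    for y in range(-92,-122,-3):
        p=g[:,(Y<y)&(Y>y-3)].mean(1); print(n,y-1.5,p[w][::4].astype(int))
    o.append(cv2.resize(im[60:290][...,::-1],None,fx=1.8,fy=2.4))
cv2.imwrite("pics/r3.png",np.hstack(o))
P=cam("top")[2]; L=(P[...,:2]-O)@Q
m=(P[...,2]>136)&(abs(L[...,1]+137)<14)&(abs(L[...,0])<25); print("grip",L[m].mean(0),L[m].min(0),L[m].max(0),m.sum())
m=(P[...,2]>122)&(P[...,2]<138)&(abs(L[...,1]+70)<24)&(abs(L[...,0])<30); print("tab",L[m].mean(0),L[m].min(0),L[m].max(0),m.sum())
E
```

```text
top -93.5 [177 174 163 159 153 106  80  98 108 136 174 184]
top -96.5 [176 174 165 157 155 117  88 100 107 128 169 185]
top -99.5 [186 186 175 163 163 138 109 104 109 129 171 195]
top -102.5 [201 199 177 152 159 145 110 104 114 131 178 210]
top -105.5 [198 203 174 141 150 150 117  90  91 123 173 202]
top -108.5 [193 198 172 140 146 156 121  94 103 142 184 192]
top -111.5 [192 198 178 139 139 164 124  97 114 173 213 195]
top -114.5 [195 201 194 170 164 175 146 119 115 163 209 200]
top -117.5 [192 190 189 181 173 174 150 123 119 155 195 195]
top -120.5 [174 174 173 164 155 165 147 114 115 137 157 170]
scene -93.5 [215 209 186 156 132 129 150 183 205 217 224 217]
scene -96.5 [224 213 194 169 149 146 159 184 208 228 235 234]
scene -99.5 [218 208 191 165 145 145 166 190 211 223 227 231]
scene -102.5 [209 203 183 154 133 140 173 204 218 219 222 227]
scene -105.5 [215 207 186 160 143 151 183 214 226 227 230 233]
scene -108.5 [229 215 197 177 161 162 182 204 218 229 235 236]
scene -111.5 [228 219 203 183 171 168 183 206 222 228 229 232]
scene -114.5 [212 209 199 184 172 171 185 206 221 227 228 229]
scene -117.5 [180 178 172 166 160 159 169 185 200 210 217 220]
scene -120.5 [142 143 150 153 155 158 164 172 183 198 207 213]
grip [  -7.11409953 -136.21461719] [ -11.87384146 -143.59458977] [  -1.07298981 -128.72273498] 29
tab [ -5.58769497 -64.79763041] [ -8.32333599 -84.18301212] [ -1.82923013 -46.26091667] 32
```

View pics/r3.png

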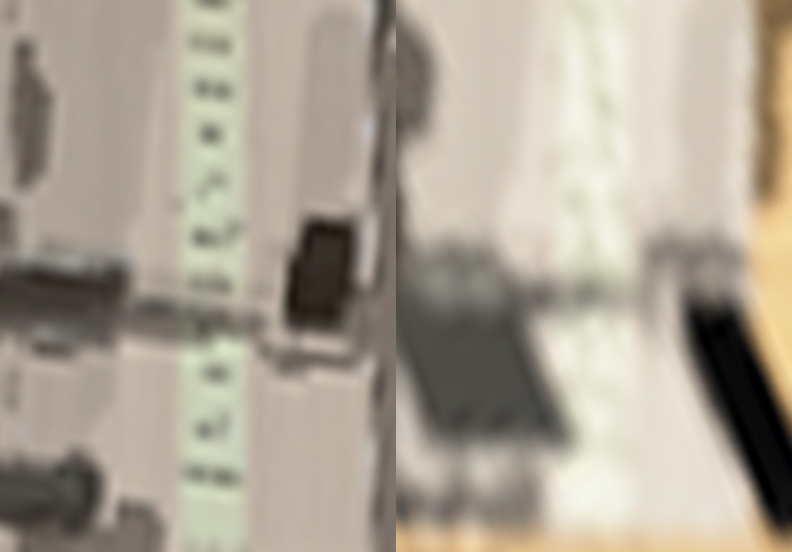

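In both views the needle and the cursor mark form one straight line (about (130–260, 315) top, (520–640, 292) scene), within about 0.5 mm. The lever is at rest and the gripper is clear.

```bash
python3 -c "
from station import arm; print(arm.hand_in())"
```

```text
the job is handed in; nothing more can be done
None
```

I pressed the brake lever until it firmed up, held it at about 12 N for roughly a second (highest reading about 15 N, vertical force included) and let it return to rest. I then slid the cursor to within about 0.5 mm of the drag pointer, released it and handed the job in at about 25 s.

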